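Turn a slide carrier over against a sloping stop

ROBOT

A 6-joint arm with a two-finger parallel gripper is mounted at the origin on a cart in front of the work surface, level with it; the furniture and walls round the work are solid. World frame = base frame: x ahead of the robot, y to its left, z up, the work surface at z = 0. Lengths are in m, angles in rad, forces in N, time in s.
With the tool pointing down it reaches from about 0.35 to 0.875 m from the base axis. Payload 15.5 kg.
Tool frame: the origin (TCP) lies midway between the tips of the shut fingers; the grasp point (between the pads) lies 19 mm behind it; z points along the fingers, y is the direction in which the jaws open and shut (so a half turn about z gives the same grasp; the last joint's range is limited). The gripper opens to 85 mm and grips with 20 to 120 N. Pads are 22 mm wide; open, the fingers measure 114 mm over their backs; the gripper's body (76 mm by 85 mm) begins 54 mm behind the grasp point. The pads swing forward as they close: fully open they stand 13 mm farther back than shut.
Start: joints at [1.216, 0.494, 1.345, -0, 1.302, -0.096], TCP at [0.16, 0.604, 0.193] pointing down, gripper open.
Joint ranges: [-2.91, 2.91], [-0.82, 2.16], [0.22, 2.67], [-1.22, 4.37], [0.12, 2.79], [-3.08, 3.08]. Speed limits (rad/s): [1.89, 1.89, 2.57, 3.01, 3.01, 3.01].

INTERFACE

Orientations are given as a unit quaternion [w, x, y, z].
In Python, from rig import ctrl gives the robot as it stands.
- The arm moves only by the tool play_rows, never from a script. Its argument "series" is a list of rows, each an object with "xyz": the shift along the tool's x, y, z each as a share of 0.12 m, from -1 to 1, a list of three; "delta_rot": the turn, a rotation vector about the tool's x, y, z each as a share of 30 degrees, from -1 to 1, a list of three; "jaw": the opening, from 0 (shut) to 1 (fully open). In form: [{"xyz": [x, y, z], "delta_rot": [wx, wy, wz], "jaw": jaw}, ...]. A call has 1 to 20 rows; each row is the pose to reach, as a shift and turn from the pose commanded when the call began, along the tool's axes at that moment; what a row does not reach only later rows make up. A row lasts 1/10 s, in which the tool goes at most 50 mm and 8.59 degrees, less where a joint would pass 70% of its speed; a pose out of reach is approached as far as the arm can. A call with a number of a shift or a turn outside -1 to 1 is refused whole. A call with a gripper value outside its range is refused whole. The fingers move at their own pace and stop on an object; "newtons" is the grip in N (left out, the last holds). Time passes only in rows, so rows that repeat a pose let the fingers close. It gives the time, the measured TCP pose, the force and the opening at its end, in the units of the state.
- ctrl.get_obs(): the state, without advancing time (a new reading comes with each control period).
- ctrl.read_camera(name): name is "side" or "top"; returns a dict with "image" (400x640x3 uint8, red, green, blue), "fx", "fy", "cx", "cy" (pixels), "k1" (the pictures are not rectified: a ray, as slopes to the right and down, at radius r is drawn at 1 + k1 r^2 times it, then the intrinsics apply), "origin" and "orientation" of the camera in the world. Camera axes: x right, y up, looking along -z (the intrinsics and any distortion apply to the point x, -y, -z); pixel columns grow to the right and rows downward; lengths in m; the calibration is good to about 2 mm. A picture is of the moment at which its call begins. There is no depth.
- ctrl.close_job(): hands the job in, once; it reports no verdict.
Trained networks look in a picture, given as the dict that the camera call returned (one of the last four; its "shot" number tells which), for a name from the list of things; names that differ only in an ending like _2 or _b are one class to them, and where a whole thing is asked for, a point or a joint stands for the part that bears it (a point fixed in the world has none). Each returns a list of dicts, best first, with "p" (0 to 1); they miss things now and then, are a little off and sometimes report something else, mostly with a low value. They report only what shows in the picture. A call takes as long as a camera call. They do not tell look-alikes from the thing itself.
- ctrl.boxes_of(picture, label): "xy" ([column, row] in pixels, amid what is visible of it).
- ctrl.silhouettes(picture, label): "region" (400x640 bool, what is visible of it) and "xy" ([column, row] in pixels, amid what is visible of it).
The state is a dict: "t": time; "joint_positions": joint angles; "joint_velocities": joint speeds; "joint_torque": joint torques, N m; "eef_pos": TCP position; "ee_rot": TCP orientation; "ft_force": force on the tool from outside, world axes, zero at the start; "wrist_torque": the same for the moment, N m; "finger_gap": finger opening in m.
Only numpy, scipy, OpenCV 4.12 (cv2) and the standard library are available. Lean on these libraries where they do the work, as an engineer would, in place of code of your own. Each camera call takes 0.05 s, during which the arm holds its last target. There are 200 camera calls.

TASK

The slide carrier, the flat metal plate on the bench, lies with its slide recesses underneath; turn it over so that the recesses face up. Without grasping or lifting it, push it along the bench with the fingertips, squarely against the low sloping stop, until it rides up and leans on the stop; then reach over to the back of the stop and push the carrier's raised edge back, so that it tips over and falls flat on the bench in front of the stop. Leave the other things on the bench alone.

Things in the scene. Friction and masses are not known exactly. Their poses are not given: they have to be found in the camera images.
- slide_carrier: bare aluminium plate, 62 (x) by 100 (y) by 10 mm, about 0.15 kg. One broad face is plain with two small dark dots near its ends, the other has two 76 x 25 mm recesses for glass slides. Origin at the centre of the recessed face; z points out through the plain face: up at the start, down when turned over. Its +x long edge faces the stop at the start, square within 0.12 rad
- carrier_center (a point): the middle of the carrier, half-way through its thickness
- carrier_far_edge (a point): middle of the carrier's 100 mm long edge that faces the stop at the start (half-way through the thickness)
- carrier_near_edge (a point): middle of the carrier's opposite 100 mm long edge, which is pushed (half-way through the thickness)
- tip_stop: stop fixed to the bench, 130 mm wide (its y). A flat white, slippery face rises in its +x direction at 55 degrees from the bench to a crest 32 mm high. Origin on the bench, middle of the line where the face meets it. Behind the crest the white panel is 6 mm thick; an aluminium foot 5 mm high with screw heads to 10 mm reaches back to x = 56 mm. The carrier starts on its -x side
- stop_crest (a point): middle of the stop's upper edge, 32 mm high, 22.4 mm in x from its toe. A carrier pushed right up has its near edge on the bench at the toe and leans on the face at 55 degrees: its upper edge is 51 mm high and reaches to x = 36 mm of the stop, some 19 mm above and 13 mm past the crest. It stays leaning when let go
- film_can_2: bystander: white film canister with grey lid, 33 mm across, 51 mm high
- vial_1: bystander: small capped sample vial, 19 mm across, 52 mm high
- objective_spare: bystander: black objective, 42 mm across, 31 mm high
- slip_box: bystander: small flat carton, 48 x 48 x 18 mm
- petri_c: bystander: lidded culture dish, 64 mm across, 14 mm high
- film_can_1: bystander: black film canister, 33 mm across, 51 mm high
- forceps_a: bystander: forceps lying on the bench, 119 mm long
Things that resemble listed ones, but are neither listed nor needed, are in the scene too. There is more than one size of the slide_carrier; the job needs the larger.

How it is judged:
On the way:
1. the carrier leans on the sloping stop, tipped up by more than 40 degrees, recesses towards the stop (angle between slide_carrier's own z axis and vertical between 0.7 and 1.35 rad and contact force between slide_carrier and tip_stop above 0.05 N), for 0.2 s.
At the end, for the whole second after the job is handed in: the carrier lies at rest, flat on the bench (within 5 degrees, its middle below 9 mm), recesses up, its middle 20 to 200 mm in front of the toe of the stop's sloping face (angle between slide_carrier's own z axis and vertical above 3.05 rad and height (world z) of carrier_center below 0.009 m and x of carrier_center in the frame of tip_stop between -0.2 and -0.02 m and linear speed of slide_carrier below 0.01 m/s); the robot touches nothing.
It fails at once if the carrier is lifted or stood on end: both its long edges are more than 30 mm above the bench (height (world z) of each of carrier_far_edge, carrier_near_edge above 0.03 m).
It fails at once if another thing on the bench is moved by more than 20 mm (distance of any of film_can_2, vial_1, objective_spare, slip_box, petri_c, film_can_1, forceps_a from where it was at the start of the episode above 0.02 m).
It also fails if it takes over 51 s, if anything falls off the work surface, if the arm or the gripper's body presses on something with over 40 N, if the wrist force passes 120 N, or if a joint passes its speed limit or range.

## Working session

There is one attempt and no reset: what is moved stays moved. The work goes in short steps, Python scripts to look and compute and a tool call to move; the robot and the scene stay as the last step left them, time stands still between calls to the robot, and variables do not carry over. Pictures are saved under pics/ and viewed, about 8 in all and at most 12, crops included, and the job is handed in when it is done.

Besides the shell and the picture viewer there is one more tool, called after ">>>" as a command line: name --argument value ..., lists and objects as JSON in quotes. play_rows: Moves the arm, as the interface text tells. Its arguments: {"type":"object","properties":{"series":{"type":"array"},"newtons":{"type":"number"}},"required":["series"]}

```bash
ls; mkdir -p pics; cat > h.py <<'E'
import numpy as np, cv2
from scipy.spatial.transform import Rotation as R
from rig import ctrl
def q2R(q): return R.from_quat([q[1],q[2],q[3],q[0]]).as_matrix()
def ray(c,uv):
    x=(uv[0]-c['cx'])/c['fx']; y=(uv[1]-c['cy'])/c['fy']
    rd=np.hypot(x,y); r=rd
    for _ in range(20): r=rd/(1+c['k1']*r*r)
    s=r/rd if rd>0 else 1
    return q2R(c['orientation'])@np.array([x*s,-y*s,-1])
def px2w(c,uv,z=0.):
    d=ray(c,uv); o=np.array(c['origin']); return o+d*(z-o[2])/d[2]
def w2px(c,p):
    v=q2R(c['orientation']).T@(np.array(p)-c['origin']); x=-v[0]/v[2]; y=v[1]/v[2]
    f=1+c['k1']*(x*x+y*y); return np.array([c['cx']+c['fx']*x*f,c['cy']+c['fy']*y*f])
def save(c,n): cv2.imwrite('pics/'+n+'.png',c['image'][:,:,::-1])
E
python3 - <<'E'
from h import *
np.set_printoptions(precision=3,suppress=True)
o=ctrl.get_obs();print(o)
for n in('top','side'):
    c=ctrl.read_camera(n);save(c,n+'0');print(n,c['origin'],c['orientation'],c['fx'],c['k1'])
    for l in 'slide_carrier tip_stop film_can_2 vial_1 objective_spare slip_box petri_c forceps_a'.split():
        for b in ctrl.silhouettes(c,l):
            if b['p']>.3:
                m=b['region'].astype(np.uint8); P=cv2.minAreaRect(cv2.findNonZero(m)); 
                print(l,round(b['p'],2),np.round(b['xy']),px2w(c,b['xy'],.01)[:2],[px2w(c,q,.01)[:2].round(3).tolist() for q in cv2.boxPoints(P)] if n=='top' and l in('slide_carrier','tip_stop') else '')
E
```

```text
pics
{'t': 0.0, 'joint_positions': array([ 1.217,  0.494,  1.346,  0.   ,  1.302, -0.096]), 'joint_velocities': array([ 0.   ,  0.002,  0.001, -0.001,  0.001,  0.002]), 'joint_torque': array([  0.002, -88.218, -38.386,   0.   ,   0.011,  -0.   ]), 'eef_pos': array([0.16 , 0.604, 0.192]), 'ee_rot': array([-0.   ,  0.129,  0.992, -0.001]), 'ft_force': array([0.248, 0.407, 0.511]), 'wrist_torque': array([-0.016,  0.025,  0.02 ]), 'finger_gap': 0.08500729134870161}
top [0.489 0.071 1.099] [-0.701 -0.013  0.002  0.713] 463.6474426704737 0.044216800957023634
slide_carrier 0.95 [337. 213.] [0.487 0.053] [[0.532, 0.093], [0.54, 0.031], [0.44, 0.018], [0.432, 0.08]]
tip_stop 0.77 [295. 225.] [0.46  0.152] [[0.517, 0.185], [0.527, 0.131], [0.399, 0.106], [0.388, 0.16]]
film_can_2 0.75 [198. 172.] [0.59  0.378] 
film_can_2 0.68 [459. 163.] [ 0.599 -0.233] 
vial_1 0.47 [202. 242.] [0.425 0.372] 
objective_spare 0.68 [406. 147.] [ 0.639 -0.111] 
slip_box 0.63 [452. 238.] [ 0.425 -0.213] 
petri_c 0.74 [452. 198.] [ 0.516 -0.216] 
petri_c 0.71 [454. 237.] [ 0.425 -0.217] 
forceps_a 0.71 [206. 230.] [0.451 0.362] 
side [0.522 0.847 0.607] [0.004 0.005 0.451 0.892] 399.7651685508996 -0.013758776812911237
slide_carrier 0.93 [323. 209.] [0.487 0.065] 
slide_carrier 0.92 [325. 276.] [0.49  0.287] 
slide_carrier 0.69 [269. 171.] [ 0.632 -0.11 ] 
tip_stop 0.71 [337. 233.] [0.457 0.154] 
film_can_2 0.77 [277. 146.] [ 0.62  -0.262] 
film_can_2 0.63 [268. 304.] [0.598 0.358] 
film_can_2 0.59 [363. 305.] [0.42  0.361] 
vial_1 0.61 [364. 302.] [0.418 0.355] 
objective_spare 0.68 [269. 171.] [ 0.632 -0.113] 
slip_box 0.75 [338. 157.] [ 0.434 -0.191] 
slip_box 0.75 [320. 207.] [0.492 0.058] 
petri_c 0.57 [313. 153.] [ 0.509 -0.217] 
forceps_a 0.84 [324. 306.] [0.494 0.362]
```

```bash
python3 -c "
import cv2
a=cv2.imread('pics/top0.png')[100:300,160:500];cv2.imwrite('pics/t1.png',cv2.resize(a,None,fx=2.3,fy=2.3,interpolation=3))
a=cv2.imread('pics/side0.png');cv2.imwrite('pics/s1.png',a)"
```

```text
(no output)
```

View pics/t1.png

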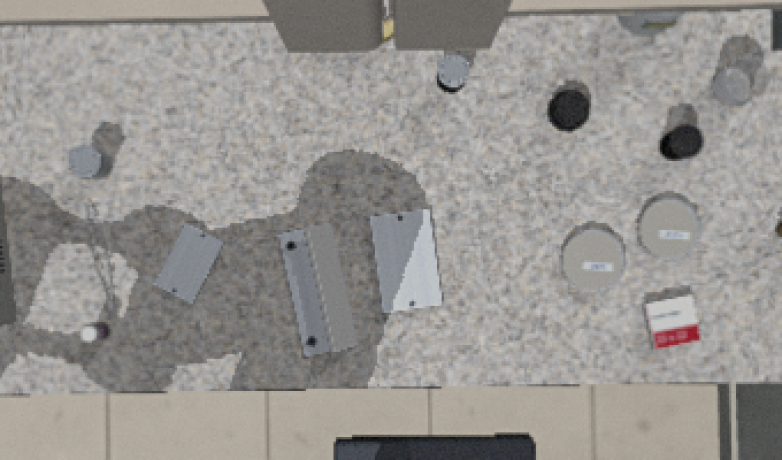

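View pics/s1.png

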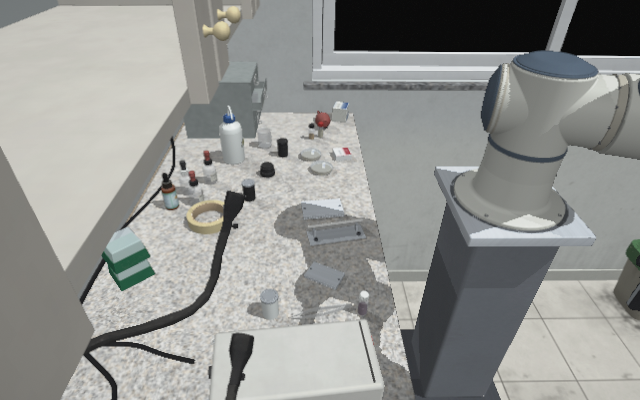

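The crop shows the big carrier at about (337,213) in the full top image. The stop is to its left, with the screw foot on the far (+y) side, and the small look-alike is further left. The side view shows gooseneck lamps and a box near the camera, so I'll check the full top view for obstacles.

View pics/top0.png

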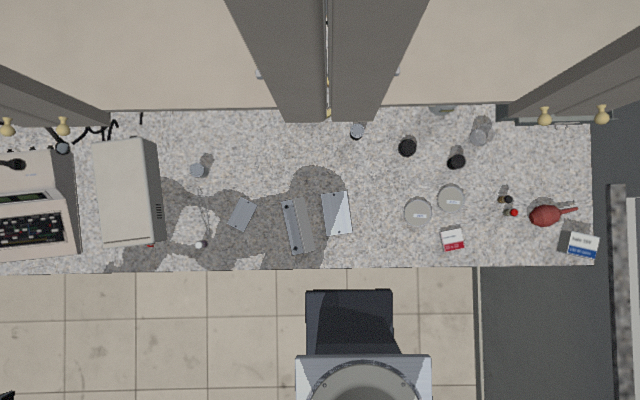

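```bash
python3 - <<'E'
from h import *
np.set_printoptions(precision=4,suppress=True)
c=ctrl.read_camera('top')
# crop pts -> full px
f=lambda p:(160+p[0]/2.3-.28,100+p[1]/2.3-.28)
for n,p,z in [('C far top',(371,216),.01),('C near top',(431,209),.01),('C near bot',(442,305),.01),('C far bot',(384,313),.01),('dot',(400,217),.01),('dot',(411,304),.01),
 ('toe top',(330,222),0),('toe bot',(356,346),0),('crest top',(304,226),.032),('crest bot',(329,351),.032),('back',(280,232),.005),('back',(305,357),.005),('scr',(291,245),.01),('scr',(312,341),.01)]:
    print(n,px2w(c,f(p),z)[:2])
for u in [(240,345),(235,200)]: 
    s=ctrl.read_camera('side'); print([px2w(s,u,z) for z in (0,.1,.2,.3)])
E
```

```text
C far top [0.5327 0.0901]
C near top [0.5388 0.0287]
C near bot [0.4407 0.0194]
C far bot [0.4335 0.0786]
dot [0.5312 0.0605]
dot [0.4422 0.0509]
toe top [0.5277 0.1327]
toe bot [0.3996 0.1081]
crest top [0.523  0.1571]
crest bot [0.3977 0.1341]
back [0.5182 0.184 ]
back [0.3897 0.1604]
scr [0.5046 0.1725]
scr [0.4063 0.1526]
[array([0.6407, 0.4378, 0.    ]), array([0.6212, 0.5053, 0.1   ]), array([0.6017, 0.5728, 0.2   ]), array([0.5822, 0.6403, 0.3   ])]
[array([0.7112, 0.0125, 0.    ]), array([0.6801, 0.15  , 0.1   ]), array([0.649 , 0.2876, 0.2   ]), array([0.6179, 0.4251, 0.3   ])]
```

The large carrier lies about 70 mm in front of the stop. Its yaw is about 6° and the stop's is about 10.8°, and the lateral offset is about 10 mm. The way is clear from the robot side. First I'll move to the area behind the carrier, turning the tool as it goes.

```bash
cat >> h.py <<'E'
A=np.radians(10.8); TOE=np.array([.4637,.1204]); XS=np.array([-np.sin(A),np.cos(A)]); YS=np.array([-np.cos(A),-np.sin(A)])
def s2w(x,y,z): p=TOE+x*XS+y*YS; return np.array([p[0],p[1],z])
def w2s(p): d=np.array(p)[:2]-TOE; return np.array([d@XS,d@YS,p[2]])
def Rgoal():  # tool z down, tool x = -XS or XS whichever nearer
    z=np.array([0,0,-1.]); c=[]
    T=q2R(ctrl.get_obs()['ee_rot'])
    for s in(1,-1):
        x=np.r_[s*XS,0]; G=np.c_[x,np.cross(z,x),z]; c.append((np.linalg.norm(R.from_matrix(T.T@G).as_rotvec()),s,G))
    return min(c,key=lambda a:a[0])[2]
def plan(*targets):
    np.set_printoptions(precision=3,suppress=True)
    o=ctrl.get_obs(); T=q2R(o['ee_rot']); p=np.array(o['eef_pos'])
    print('t',round(o['t'],2),'tcp',p,'stop frame',w2s(p),'F',o['ft_force'],'gap',round(o['finger_gap'],4))
    rv=R.from_matrix(T.T@Rgoal()).as_rotvec(degrees=True)/30
    print('rot shares',rv,'tool x in stop',T[:2,0]@XS,T[:2,0]@YS)
    for g in targets: print(g,'->',T.T@(s2w(*g)-p)/.12)
E
python3 -c "
from h import *
plan((-.14,-.01,.12))"
```

```text
t 1.05 tcp [0.16  0.604 0.193] stop frame [0.532 0.208 0.193] F [ 0.088 -0.123 -0.399] gap 0.0855
rot shares [0.    0.    2.146] tool x in stop 0.4324754205665761 0.9016457224838295
(-0.14, -0.01, 0.12) -> [-4.058 -4.266  0.607]
```

>>> play_rows --series '[{"xyz": [-0.95,-1,0],"delta_rot": [0,0,0.5],"jaw": 0.6},{"xyz": [-0.95,-1,0],"delta_rot": [0,0,0.5],"jaw": 0.6},{"xyz": [-0.95,-1,0],"delta_rot": [0,0,0.5],"jaw": 0.6},{"xyz": [-0.95,-1,0],"delta_rot": [0,0,0.5],"jaw": 0.6}]'

```text
t: 1.45
eef_pos: [0.2406, 0.4554, 0.1928]
ee_rot: [0.0, 0.258, 0.966, -0.001]
ft_force: [-0.5, 0.5, -0.5]
finger_gap: 0.0513
```

>>> play_rows --series '[{"xyz": [-1,-0.6,0],"delta_rot": [0,0,0.6],"jaw": 0.6},{"xyz": [-1,-0.6,0],"delta_rot": [0,0,0.6],"jaw": 0.6},{"xyz": [-1,-0.6,0],"delta_rot": [0,0,0.6],"jaw": 0.6}]'

```text
t: 1.75
eef_pos: [0.3085, 0.3352, 0.1929]
ee_rot: [0.0, 0.408, 0.913, 0.0]
ft_force: [-0.6, 0.3, 0.1]
finger_gap: 0.0512
```

```bash
python3 -c "
from h import *
plan((-.14,-.01,.12))"
```

```text
t 1.75 tcp [0.308 0.335 0.193] stop frame [0.24  0.112 0.193] F [-0.577  0.33   0.092] gap 0.0512
rot shares [0.001 0.    1.035] tool x in stop 0.8567553080229618 0.5157230972051972
(-0.14, -0.01, 0.12) -> [-3.239 -0.761  0.608]
```

>>> play_rows --series '[{"xyz": [-1,-0.24,0],"delta_rot": [0,0,0.5],"jaw": 0.6},{"xyz": [-1,-0.24,0],"delta_rot": [0,0,0.5],"jaw": 0.6},{"xyz": [-1,-0.24,0],"delta_rot": [0,0,0.5],"jaw": 0.6}]'

```text
t: 2.05
eef_pos: [0.3684, 0.2261, 0.193]
ee_rot: [0.0, 0.524, 0.852, 0.0]
ft_force: [-0.2, 0.7, -0.4]
finger_gap: 0.0511
```

>>> play_rows --series '[{"xyz": [-1,0.03,0.2],"delta_rot": [0,0,0.53],"jaw": 0.6},{"xyz": [-1,0.03,0.2],"delta_rot": [0,0,0.53],"jaw": 0.6},{"xyz": [-1,0.03,0.2],"delta_rot": [0,0,0.53],"jaw": 0.6}]'

```text
t: 2.35
eef_pos: [0.4266, 0.1208, 0.1684]
ee_rot: [0.0, 0.637, 0.771, 0.0]
ft_force: [0.4, 0.2, -0.0]
finger_gap: 0.0514
```

```bash
python3 -c "
from h import *
plan((-.14,-.01,.12),(-.14,-.01,.02))"
```

```text
t 2.35 tcp [0.427 0.121 0.168] stop frame [0.007 0.036 0.168] F [ 0.42  0.21 -0.  ] gap 0.0514
rot shares [0.001 0.001 0.003] tool x in stop 0.9999987322523679 0.001526164015831777
(-0.14, -0.01, 0.12) -> [-1.228  0.385  0.404]
(-0.14, -0.01, 0.02) -> [-1.228  0.384  1.237]
```

>>> play_rows --series '[{"xyz": [-1,0.38,0.2],"delta_rot": [0,0,0],"jaw": 0.6},{"xyz": [-1,0.38,0.2],"delta_rot": [0,0,0],"jaw": 0.6},{"xyz": [-1,0.38,0.2],"delta_rot": [0,0,0],"jaw": 0.6}]'

```text
t: 2.65
eef_pos: [0.4949, 0.0121, 0.1444]
ee_rot: [0.0, 0.635, 0.773, 0.0]
ft_force: [0.1, 1.0, 0.5]
finger_gap: 0.0515
```

>>> play_rows --series '[{"xyz": [-0.25,0,0],"delta_rot": [0,0,0],"jaw": 0.6},{"xyz": [-0.25,0,0.4],"delta_rot": [0,0,0],"jaw": 0.6},{"xyz": [-0.25,0,0.8],"delta_rot": [0,0,0],"jaw": 0.6},{"xyz": [-0.25,0,0.95],"delta_rot": [0,0,0],"jaw": 0.6},{"xyz": [-0.25,0,0.95],"delta_rot": [0,0,0],"jaw": 0.6}]'

```text
t: 3.15
eef_pos: [0.4976, -0.0144, 0.0286]
ee_rot: [-0.002, 0.634, 0.773, -0.001]
ft_force: [-0.2, -0.6, -0.0]
finger_gap: 0.051
```

```bash
python3 -c "
from h import *
plan((-.14,-.01,.01))
c=ctrl.read_camera('top');print(w2px(c,s2w(-.069,-.01,.01)));a=c['image'][150:290,250:430,::-1];
b=ctrl.silhouettes(c,'slide_carrier');print([(x['p'],x['xy']) for x in b])
cs=ctrl.read_camera('side');d=cs['image'][150:260,260:440,::-1]
cv2.imwrite('pics/a.png',cv2.vconcat([cv2.resize(a,(540,340)),cv2.resize(d,(540,250))]))"
```

```text
t 3.15 tcp [ 0.498 -0.014  0.029] stop frame [-0.139 -0.008  0.029] F [-0.225 -0.578 -0.047] gap 0.051
rot shares [-0.008 -0.003  0.016] tool x in stop 0.9999644489118934 0.008295383628636493
(-0.14, -0.01, 0.01) -> [-0.011  0.017  0.155]
[336.552 213.058]
[(0.98, [240.4, 212.2]), (0.62, [330.9, 211.2])]
```

View pics/a.png

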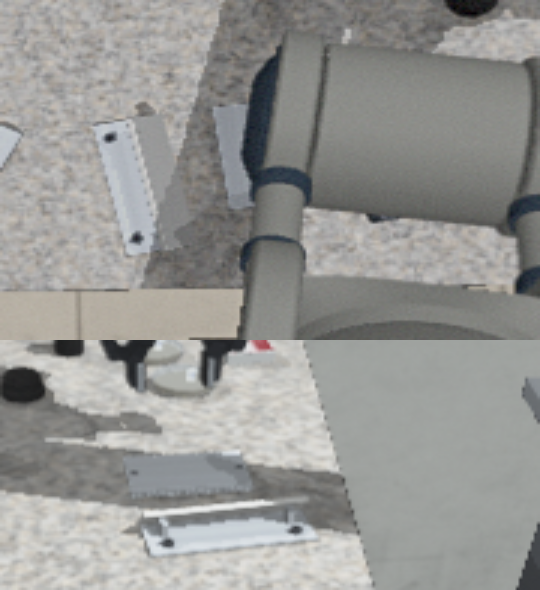

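The two fingertips stand behind the near edge of the undisturbed carrier, inside its width. Next I'll lower them gently to find the bench.

>>> play_rows --series '[{"xyz": [0,0.01,0.1],"delta_rot": [0,0,0],"jaw": 0.6},{"xyz": [0,0.01,0.17],"delta_rot": [0,0,0],"jaw": 0.6},{"xyz": [0,0.01,0.19],"delta_rot": [0,0,0],"jaw": 0.6},{"xyz": [0,0.01,0.2],"delta_rot": [0,0,0],"jaw": 0.6},{"xyz": [0,0.01,0.2],"delta_rot": [0,0,0],"jaw": 0.6}]'

```text
t: 3.8
eef_pos: [0.5001, -0.0145, 0.0067]
ee_rot: [-0.0, 0.634, 0.773, -0.0]
ft_force: [-0.6, 0.2, 0.1]
finger_gap: 0.0517
```

>>> play_rows --series '[{"xyz": [0,0,0.015],"delta_rot": [0,0,0],"jaw": 0.6},{"xyz": [0,0,0.02],"delta_rot": [0,0,0],"jaw": 0.6},{"xyz": [0,0,0.02],"delta_rot": [0,0,0],"jaw": 0.6}]'

```text
t: 4.1
eef_pos: [0.5002, -0.0145, 0.0044]
ee_rot: [0.0, 0.634, 0.773, 0.0]
ft_force: [-0.6, 0.5, 0.4]
finger_gap: 0.0514
```

>>> play_rows --series '[{"xyz": [0,0,0.01],"delta_rot": [0,0,0],"jaw": 0.6},{"xyz": [0,0,0.02],"delta_rot": [0,0,0],"jaw": 0.6},{"xyz": [0,0,0.02],"delta_rot": [0,0,0],"jaw": 0.6}]'

```text
t: 4.4
eef_pos: [0.5001, -0.0145, 0.0018]
ee_rot: [-0.0, 0.634, 0.773, -0.0]
ft_force: [0.2, 0.2, -0.5]
finger_gap: 0.0513
```

>>> play_rows --series '[{"xyz": [0,0,0.01],"delta_rot": [0,0,0],"jaw": 0.6},{"xyz": [0,0,0.02],"delta_rot": [0,0,0],"jaw": 0.6},{"xyz": [0,0,0.02],"delta_rot": [0,0,0],"jaw": 0.6}]'

```text
t: 4.7
eef_pos: [0.5001, -0.0145, -0.0006]
ee_rot: [-0.0, 0.634, 0.773, -0.0]
ft_force: [1.0, -0.4, -0.2]
finger_gap: 0.051
```

>>> play_rows --series '[{"xyz": [0,0,0.01],"delta_rot": [0,0,0],"jaw": 0.6},{"xyz": [0,0,0.015],"delta_rot": [0,0,0],"jaw": 0.6},{"xyz": [0,0,0.015],"delta_rot": [0,0,0],"jaw": 0.6}]'

```text
t: 5.0
eef_pos: [0.5001, -0.0145, -0.0023]
ee_rot: [-0.0, 0.634, 0.773, -0.0]
ft_force: [-0.6, 0.5, 0.2]
finger_gap: 0.0513
```

>>> play_rows --series '[{"xyz": [0,0,0.01],"delta_rot": [0,0,0],"jaw": 0.6},{"xyz": [0,0,0.015],"delta_rot": [0,0,0],"jaw": 0.6},{"xyz": [0,0,0.015],"delta_rot": [0,0,0],"jaw": 0.6}]'

```text
t: 5.3
eef_pos: [0.5001, -0.0145, -0.0041]
ee_rot: [-0.0, 0.634, 0.773, -0.0]
ft_force: [0.0, -0.4, -0.4]
finger_gap: 0.0514
```

>>> play_rows --series '[{"xyz": [0,0,0.01],"delta_rot": [0,0,0],"jaw": 0.6},{"xyz": [0,0,0.01],"delta_rot": [0,0,0],"jaw": 0.6}]'

```text
t: 5.5
eef_pos: [0.5001, -0.0145, -0.0053]
ee_rot: [-0.0, 0.634, 0.773, -0.0]
ft_force: [0.3, 0.3, 0.6]
finger_gap: 0.0512
```

>>> play_rows --series '[{"xyz": [0,0,0.01],"delta_rot": [0,0,0],"jaw": 0.6},{"xyz": [0,0,0.01],"delta_rot": [0,0,0],"jaw": 0.6}]'

```text
t: 5.7
eef_pos: [0.5001, -0.0145, -0.0065]
ee_rot: [-0.0, 0.634, 0.773, -0.0]
ft_force: [-0.5, -0.3, -0.1]
finger_gap: 0.0515
```

>>> play_rows --series '[{"xyz": [0,0,0.01],"delta_rot": [0,0,0],"jaw": 0.6},{"xyz": [0,0,0.01],"delta_rot": [0,0,0],"jaw": 0.6}]'

```text
t: 5.9
eef_pos: [0.5001, -0.0145, -0.0077]
ee_rot: [-0.0, 0.634, 0.773, -0.0]
ft_force: [0.4, 1.0, -0.1]
finger_gap: 0.0515
```

```bash
python3 -c "
from h import *
plan((-.05,-.01,-.006))
cs=ctrl.read_camera('side');d=cs['image'][150:250,270:390,::-1]
cv2.imwrite('pics/b.png',cv2.resize(d,(720,600),interpolation=3))"
```

```text
t 5.9 tcp [ 0.5   -0.014 -0.008] stop frame [-0.139 -0.01  -0.008] F [ 0.447  0.986 -0.141] gap 0.0515
rot shares [-0.    -0.     0.016] tool x in stop 0.9999660042500867 0.008245468594227345
(-0.05, -0.01, -0.006) -> [ 0.744  0.002 -0.014]
```

View pics/b.png

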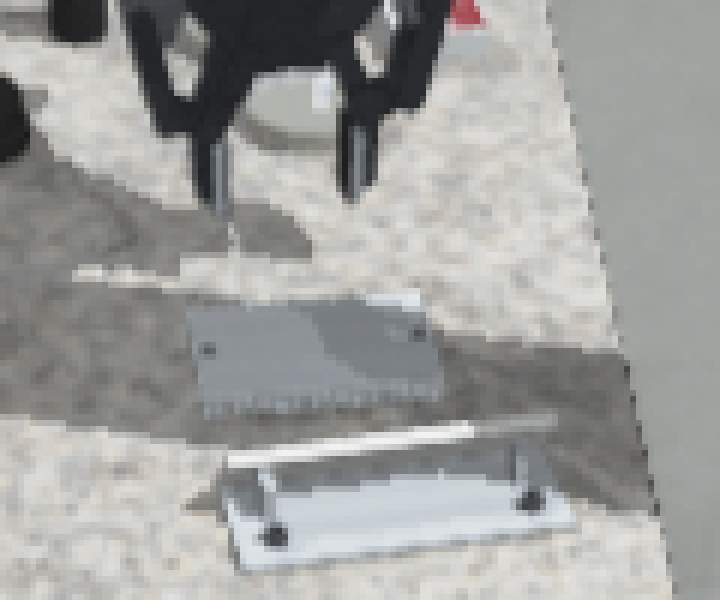

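The fingertips are just above the bench, about 25 mm behind the near edge. I'll feel the last couple of millimetres.

>>> play_rows --series '[{"xyz": [0,0,0.01],"delta_rot": [0,0,0],"jaw": 0.6},{"xyz": [0,0,0.01],"delta_rot": [0,0,0],"jaw": 0.6}]'

```text
t: 6.15
eef_pos: [0.5001, -0.0145, -0.0089]
ee_rot: [-0.0, 0.634, 0.773, -0.0]
ft_force: [0.0, 0.1, 0.0]
finger_gap: 0.0511
```

>>> play_rows --series '[{"xyz": [0,0,0.01],"delta_rot": [0,0,0],"jaw": 0.6},{"xyz": [0,0,0.01],"delta_rot": [0,0,0],"jaw": 0.6}]'

```text
t: 6.35
eef_pos: [0.5001, -0.0145, -0.0101]
ee_rot: [-0.0, 0.634, 0.773, -0.0]
ft_force: [0.1, 0.2, -0.5]
finger_gap: 0.0512
```

>>> play_rows --series '[{"xyz": [0,0,0.01],"delta_rot": [0,0,0],"jaw": 0.6},{"xyz": [0,0,0.01],"delta_rot": [0,0,0],"jaw": 0.6}]'

```text
t: 6.55
eef_pos: [0.5001, -0.0145, -0.0113]
ee_rot: [-0.0, 0.634, 0.773, -0.0]
ft_force: [-0.2, -0.0, 0.5]
finger_gap: 0.0513
```

```bash
python3 -c "
from h import *
plan()
c=ctrl.read_camera('side')
x,y,_=w2s(ctrl.get_obs()['eef_pos'])
for s in(1,-1):
  for z in (0,.005,.01): print(s,z,(w2px(c,s2w(x+.0,y+s*.028,z))-[270,150])*6)
"
```

```text
t 6.55 tcp [ 0.5   -0.014 -0.011] stop frame [-0.139 -0.01  -0.011] F [-0.172 -0.003  0.473] gap 0.0513
rot shares [-0.    -0.     0.016] tool x in stop 0.9999659245052663 0.00825516277135549
1 0 [342.261 255.86 ]
1 0.005 [342.556 246.552]
1 0.01 [342.852 237.192]
-1 0 [217.564 269.859]
-1 0.005 [217.508 260.508]
-1 0.01 [217.453 251.105]
```

```bash
python3 -c "
from h import *
c=ctrl.read_camera('side')
x,y,_=w2s(ctrl.get_obs()['eef_pos'])
d=cv2.resize(c['image'][150:250,270:390,::-1],(720,600),interpolation=3)
def dot(p,col): cv2.circle(d,tuple(int(v) for v in (w2px(c,p)-[270,150])*6+3),3,col,-1)
for s in(1,-1):
  dot(s2w(x,y+s*.028,0),(0,0,255)); dot(s2w(x,y+s*.028,.02),(0,255,255))
for p in [(.5327,.0901),(.5388,.0287),(.4407,.0194),(.4335,.0786)]: dot([*p,.01],(0,255,0))
for p in [(0,.065,0),(0,-.065,0),(.0224,.065,.032),(.0224,-.065,.032),(.056,.065,.005),(.056,-.065,.005)]: dot(s2w(*p),(255,0,0))
cv2.imwrite('pics/c.png',d)"
```

```text
(no output)
```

View pics/c.png

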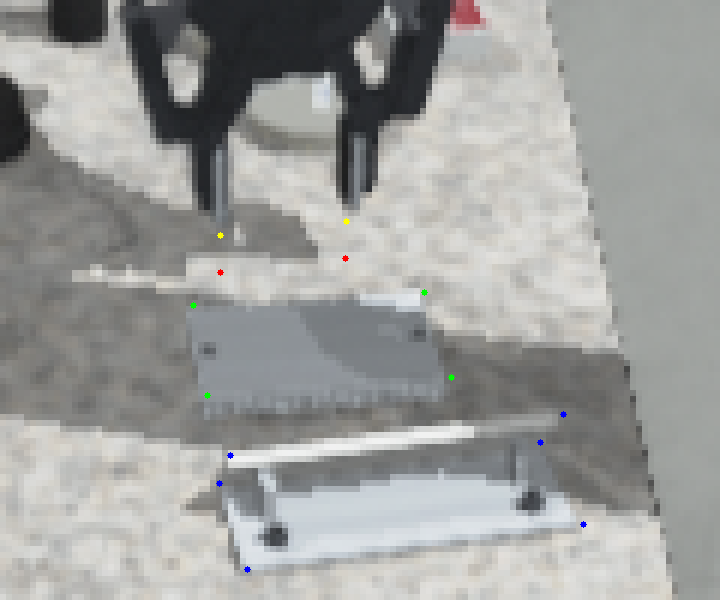

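The scene projections fit, but the visible tips appear about 20 mm above the bench (yellow marks). I'll keep probing down by feel.

>>> play_rows --series '[{"xyz": [0,0,0.02],"delta_rot": [0,0,0],"jaw": 0.6},{"xyz": [0,0,0.03],"delta_rot": [0,0,0],"jaw": 0.6}]'

```text
t: 6.85
eef_pos: [0.5001, -0.0145, -0.015]
ee_rot: [-0.0, 0.634, 0.773, -0.0]
ft_force: [-0.3, 0.2, 0.1]
finger_gap: 0.0512
```

>>> play_rows --series '[{"xyz": [0,0,0.015],"delta_rot": [0,0,0],"jaw": 0.6},{"xyz": [0,0,0.02],"delta_rot": [0,0,0],"jaw": 0.6}]'

```text
t: 7.05
eef_pos: [0.5, -0.0145, -0.0175]
ee_rot: [-0.0, 0.634, 0.773, -0.0]
ft_force: [-0.1, 0.8, -0.3]
finger_gap: 0.0508
```

>>> play_rows --series '[{"xyz": [0,0,0.02],"delta_rot": [0,0,0],"jaw": 0.6},{"xyz": [0,0,0.03],"delta_rot": [0,0,0],"jaw": 0.6}]'

```text
t: 7.25
eef_pos: [0.5001, -0.0145, -0.021]
ee_rot: [-0.0, 0.634, 0.773, -0.0]
ft_force: [0.4, 0.1, 0.7]
finger_gap: 0.0514
```

>>> play_rows --series '[{"xyz": [0,0,0.015],"delta_rot": [0,0,0],"jaw": 0.6},{"xyz": [0,0,0.02],"delta_rot": [0,0,0],"jaw": 0.6}]'

```text
t: 7.45
eef_pos: [0.5001, -0.0145, -0.0234]
ee_rot: [-0.0, 0.634, 0.773, -0.0]
ft_force: [-0.8, -0.1, -0.3]
finger_gap: 0.0515
```

>>> play_rows --series '[{"xyz": [0,0,0.015],"delta_rot": [0,0,0],"jaw": 0.6},{"xyz": [0,0,0.02],"delta_rot": [0,0,0],"jaw": 0.6}]'

```text
t: 7.65
eef_pos: [0.5001, -0.0145, -0.0258]
ee_rot: [-0.0, 0.634, 0.773, -0.0]
ft_force: [-1.1, 0.4, -0.4]
finger_gap: 0.0512
```

```bash
python3 -c "
from h import *
plan()
c=ctrl.read_camera('side')
x,y,_=w2s(ctrl.get_obs()['eef_pos'])
d=cv2.resize(c['image'][150:250,270:390,::-1],(720,600),interpolation=3)
def dot(p,col): cv2.circle(d,tuple(int(v) for v in (w2px(c,p)-[270,150])*6+3),3,col,-1)
for s in(1,-1):
  dot(s2w(x,y+s*.028,0),(0,0,255)); dot(s2w(x,y+s*.028,.02),(0,255,255))
cv2.imwrite('pics/d.png',d)"
```

```text
t 7.65 tcp [ 0.5   -0.014 -0.026] stop frame [-0.139 -0.01  -0.026] F [-1.128  0.353 -0.398] gap 0.0512
rot shares [-0.    -0.     0.016] tool x in stop 0.9999662988516117 0.008209746204690603
```

View pics/d.png

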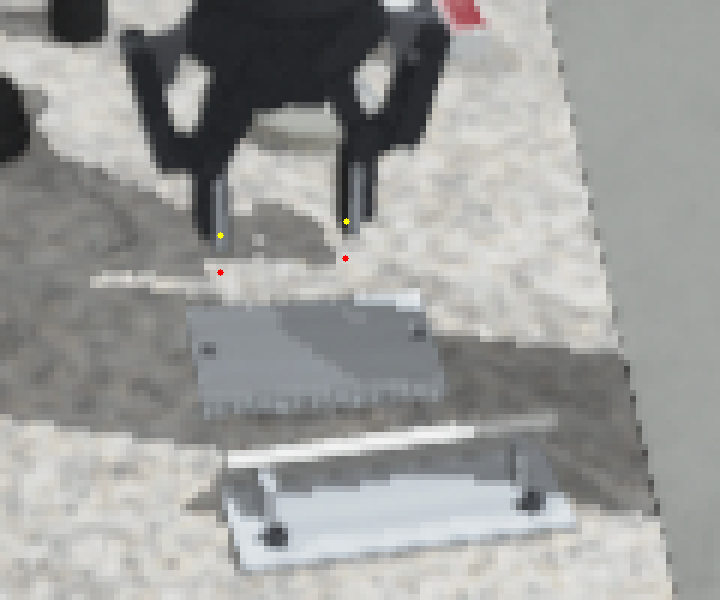

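The tips are still about 11 mm above the bench by eye, so the reported TCP sits well beyond the visible tips. I'll continue by feel.

>>> play_rows --series '[{"xyz": [0,0,0.02],"delta_rot": [0,0,0],"jaw": 0.6},{"xyz": [0,0,0.04],"delta_rot": [0,0,0],"jaw": 0.6}]'

```text
t: 7.9
eef_pos: [0.5002, -0.0145, -0.0305]
ee_rot: [0.0, 0.634, 0.773, 0.0]
ft_force: [0.2, -0.0, -0.7]
finger_gap: 0.0508
```

>>> play_rows --series '[{"xyz": [0,0,0.015],"delta_rot": [0,0,0],"jaw": 0.6},{"xyz": [0,0,0.02],"delta_rot": [0,0,0],"jaw": 0.6}]'

```text
t: 8.1
eef_pos: [0.5, -0.0145, -0.0331]
ee_rot: [-0.0, 0.634, 0.773, -0.0]
ft_force: [0.0, -0.0, 0.2]
finger_gap: 0.0508
```

>>> play_rows --series '[{"xyz": [0,0,0.01],"delta_rot": [0,0,0],"jaw": 0.6},{"xyz": [0,0,0.015],"delta_rot": [0,0,0],"jaw": 0.6}]'

```text
t: 8.3
eef_pos: [0.5002, -0.0145, -0.0347]
ee_rot: [-0.0, 0.634, 0.773, 0.0]
ft_force: [0.1, -0.3, 0.6]
finger_gap: 0.0513
```

>>> play_rows --series '[{"xyz": [0,0,0.01],"delta_rot": [0,0,0],"jaw": 0.6},{"xyz": [0,0,0.01],"delta_rot": [0,0,0],"jaw": 0.6}]'

```text
t: 8.5
eef_pos: [0.5001, -0.0145, -0.0359]
ee_rot: [-0.0, 0.634, 0.773, -0.0]
ft_force: [-0.2, -0.2, 0.4]
finger_gap: 0.0512
```

>>> play_rows --series '[{"xyz": [0,0,0.01],"delta_rot": [0,0,0],"jaw": 0.6},{"xyz": [0,0,0.01],"delta_rot": [0,0,0],"jaw": 0.6}]'

```text
t: 8.7
eef_pos: [0.5001, -0.0145, -0.0371]
ee_rot: [-0.0, 0.634, 0.773, -0.0]
ft_force: [-0.4, 0.0, -0.4]
finger_gap: 0.0513
```

>>> play_rows --series '[{"xyz": [0,0,0.01],"delta_rot": [0,0,0],"jaw": 0.6},{"xyz": [0,0,0.01],"delta_rot": [0,0,0],"jaw": 0.6}]'

```text
t: 8.9
eef_pos: [0.5001, -0.0145, -0.0383]
ee_rot: [-0.0, 0.634, 0.773, -0.0]
ft_force: [-0.4, 0.5, 0.5]
finger_gap: 0.0512
```

>>> play_rows --series '[{"xyz": [0,0,0.01],"delta_rot": [0,0,0],"jaw": 0.6},{"xyz": [0,0,0.01],"delta_rot": [0,0,0],"jaw": 0.6}]'

```text
t: 9.1
eef_pos: [0.5001, -0.0145, -0.0396]
ee_rot: [-0.0, 0.634, 0.773, -0.0]
ft_force: [-0.4, 0.3, 0.8]
finger_gap: 0.0514
```

>>> play_rows --series '[{"xyz": [0,0,0.01],"delta_rot": [0,0,0],"jaw": 0.6},{"xyz": [0,0,0.01],"delta_rot": [0,0,0],"jaw": 0.6}]'

```text
t: 9.3
eef_pos: [0.5001, -0.0145, -0.0407]
ee_rot: [-0.0, 0.634, 0.773, -0.0]
ft_force: [-0.5, -0.5, -0.1]
finger_gap: 0.0512
```

>>> play_rows --series '[{"xyz": [0,0,0.01],"delta_rot": [0,0,0],"jaw": 0.6},{"xyz": [0,0,0.01],"delta_rot": [0,0,0],"jaw": 0.6}]'

```text
t: 9.5
eef_pos: [0.5002, -0.0145, -0.0417]
ee_rot: [0.0, 0.634, 0.773, 0.0]
ft_force: [0.1, -0.2, 2.2]
finger_gap: 0.0513
```

The bench was felt at a reported z of -0.0417. I'll raise about 2.4 mm and push to just short of the stop.

>>> play_rows --series '[{"xyz": [0,0,-0.02],"delta_rot": [0,0,0.016],"jaw": 0.6},{"xyz": [0.1,0,-0.02],"delta_rot": [0,0,0.016],"jaw": 0.6},{"xyz": [0.17,0,-0.02],"delta_rot": [0,0,0.016],"jaw": 0.6},{"xyz": [0.24,0,-0.02],"delta_rot": [0,0,0.016],"jaw": 0.6},{"xyz": [0.3,0,-0.02],"delta_rot": [0,0,0.016],"jaw": 0.6},{"xyz": [0.35,0,-0.02],"delta_rot": [0,0,0.016],"jaw": 0.6},{"xyz": [0.4,0,-0.02],"delta_rot": [0,0,0.016],"jaw": 0.6},{"xyz": [0.45,0,-0.02],"delta_rot": [0,0,0.016],"jaw": 0.6},{"xyz": [0.45,0,-0.02],"delta_rot": [0,0,0.016],"jaw": 0.6}]'

```text
t: 10.4
eef_pos: [0.4893, 0.0391, -0.0394]
ee_rot: [-0.0, 0.637, 0.771, -0.0]
ft_force: [0.9, 0.6, -0.2]
finger_gap: 0.0515
```

```bash
python3 -c "
from h import *
plan((-.019,-.01,-.0393))
c=ctrl.read_camera('side')
x,y,_=w2s(ctrl.get_obs()['eef_pos'])
d=cv2.resize(c['image'][150:250,270:390,::-1],(720,600),interpolation=3)
def dot(p,col): cv2.circle(d,tuple(int(v) for v in (w2px(c,p)-[270,150])*6+3),3,col,-1)
for s in(1,-1):
  dot(s2w(x,y+s*.028,0.002),(0,0,255)); dot(s2w(x+.011,y+s*.028,.002),(0,255,255))
cv2.imwrite('pics/e.png',d)"
```

```text
t 10.4 tcp [ 0.489  0.039 -0.039] stop frame [-0.085 -0.01  -0.039] F [ 0.898  0.607 -0.228] gap 0.0515
rot shares [-0.001 -0.     0.001] tool x in stop 0.9999998929027594 0.0004480984561181706
(-0.019, -0.01, -0.0393) -> [ 0.547  0.001 -0.001]
```

View pics/e.png

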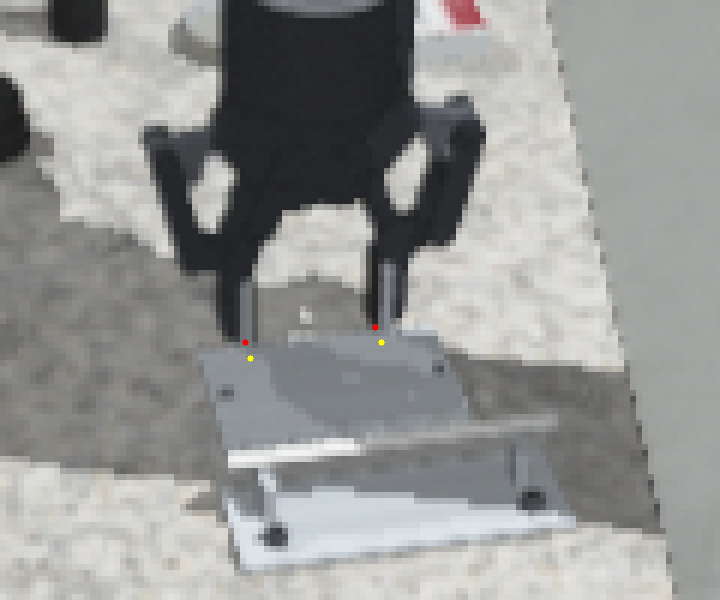

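The carrier has been pushed square, with its far edge at the stop's toe. I'll push it up the face now.

>>> play_rows --series '[{"xyz": [0.07,0,0],"delta_rot": [0,0,0],"jaw": 0.6},{"xyz": [0.14,0,0],"delta_rot": [0,0,0],"jaw": 0.6},{"xyz": [0.21,0,0],"delta_rot": [0,0,0],"jaw": 0.6},{"xyz": [0.28,0,0],"delta_rot": [0,0,0],"jaw": 0.6},{"xyz": [0.34,0,0],"delta_rot": [0,0,0],"jaw": 0.6},{"xyz": [0.4,0,0],"delta_rot": [0,0,0],"jaw": 0.6},{"xyz": [0.4,0,0],"delta_rot": [0,0,0],"jaw": 0.6}]'

```text
t: 11.15
eef_pos: [0.4803, 0.0865, -0.0394]
ee_rot: [-0.0, 0.637, 0.771, -0.0]
ft_force: [0.6, -0.1, -0.4]
finger_gap: 0.0511
```

>>> play_rows --series '[{"xyz": [0.05,0,0],"delta_rot": [0,0,0],"jaw": 0.6},{"xyz": [0.1,0,0],"delta_rot": [0,0,0],"jaw": 0.6},{"xyz": [0.1,0,0],"delta_rot": [0,0,0],"jaw": 0.6}]'

```text
t: 11.45
eef_pos: [0.4782, 0.098, -0.0394]
ee_rot: [-0.0, 0.637, 0.771, -0.0]
ft_force: [0.6, -0.9, 0.7]
finger_gap: 0.0511
```

```bash
python3 -c "
from h import *
plan((-.019,-.01,-.0393))
c=ctrl.read_camera('side')
d=cv2.resize(c['image'][150:250,270:390,::-1],(720,600),interpolation=3)
cv2.imwrite('pics/f.png',d)"
```

```text
t 11.45 tcp [ 0.478  0.098 -0.039] stop frame [-0.025 -0.01  -0.039] F [ 0.632 -0.852  0.679] gap 0.0511
rot shares [-0. -0.  0.] tool x in stop 0.9999999769295282 0.000194450209770024
(-0.019, -0.01, -0.0393) -> [ 0.048 -0.    -0.001]
```

View pics/f.png

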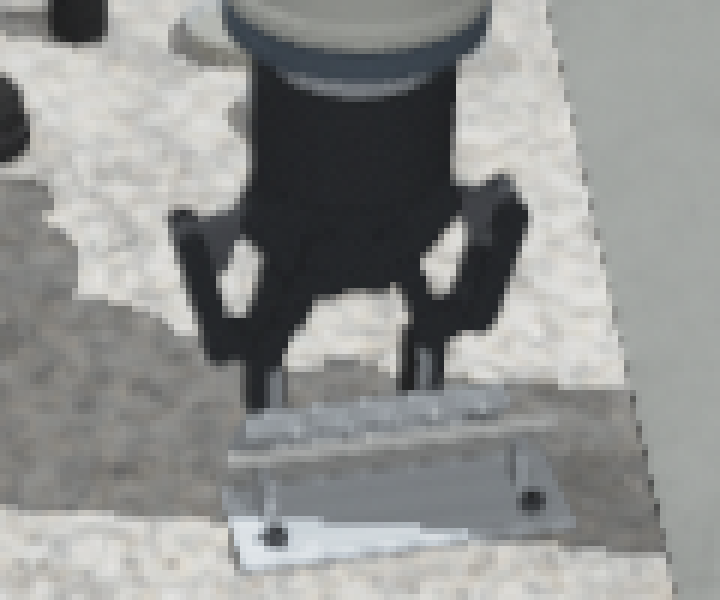

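The carrier is riding up with its raised edge above the crest. I'll push on in small steps until the force rises.

>>> play_rows --series '[{"xyz": [0.03,0,0],"delta_rot": [0,0,0],"jaw": 0.6},{"xyz": [0.05,0,0],"delta_rot": [0,0,0],"jaw": 0.6},{"xyz": [0.05,0,0],"delta_rot": [0,0,0],"jaw": 0.6}]'

```text
t: 11.8
eef_pos: [0.4775, 0.1028, -0.0392]
ee_rot: [0.0, 0.637, 0.771, -0.0]
ft_force: [0.7, -12.1, 5.2]
finger_gap: 0.051
```

>>> play_rows --series '[{"xyz": [0.02,0,0],"delta_rot": [0,0,0],"jaw": 0.6},{"xyz": [0.02,0,0],"delta_rot": [0,0,0],"jaw": 0.6}]'

```text
t: 12.0
eef_pos: [0.4777, 0.1038, -0.0389]
ee_rot: [0.001, 0.637, 0.771, -0.0]
ft_force: [2.9, -34.2, 12.2]
finger_gap: 0.0511
```

>>> play_rows --series '[{"xyz": [0.02,0,0],"delta_rot": [0,0,0],"jaw": 0.6},{"xyz": [0.02,0,0],"delta_rot": [0,0,0],"jaw": 0.6}]'

```text
t: 12.2
eef_pos: [0.478, 0.1048, -0.0385]
ee_rot: [0.002, 0.637, 0.771, -0.001]
ft_force: [5.6, -58.6, 23.1]
finger_gap: 0.0512
```

The force rises sharply, so the carrier is hard against the face. I'll back off, go up and check that it stays leaning.

>>> play_rows --series '[{"xyz": [-0.06,0,0],"delta_rot": [0,0,0],"jaw": 0.6},{"xyz": [-0.15,0,0],"delta_rot": [0,0,0],"jaw": 0.6},{"xyz": [-0.3,0,0],"delta_rot": [0,0,0],"jaw": 0.6},{"xyz": [-0.4,0,-0.2],"delta_rot": [0,0,0],"jaw": 0.6},{"xyz": [-0.4,0,-0.6],"delta_rot": [0,0,0],"jaw": 0.6},{"xyz": [-0.4,0,-0.95],"delta_rot": [0,0,0],"jaw": 0.6},{"xyz": [-0.4,0,-0.95],"delta_rot": [0,0,0],"jaw": 0.6}]'

```text
t: 12.9
eef_pos: [0.488, 0.0606, 0.079]
ee_rot: [0.003, 0.638, 0.77, 0.002]
ft_force: [-0.0, -0.8, -0.8]
finger_gap: 0.0513
```

```bash
python3 -c "
from h import *
plan((.065,-.01,.07),(.065,-.01,.001))
c=ctrl.read_camera('side')
d=cv2.resize(c['image'][150:250,270:390,::-1],(720,600),interpolation=3)
cv2.imwrite('pics/g.png',d)"
```

```text
t 12.9 tcp [0.488 0.061 0.079] stop frame [-0.063 -0.013  0.079] F [-0.027 -0.777 -0.837] gap 0.0513
rot shares [ 0.013  0.002 -0.001] tool x in stop 0.9999992321721299 -0.0004254366631502508
(0.065, -0.01, 0.07) -> [ 1.069 -0.023  0.073]
(0.065, -0.01, 0.001) -> [ 1.07  -0.027  0.648]
```

View pics/g.png

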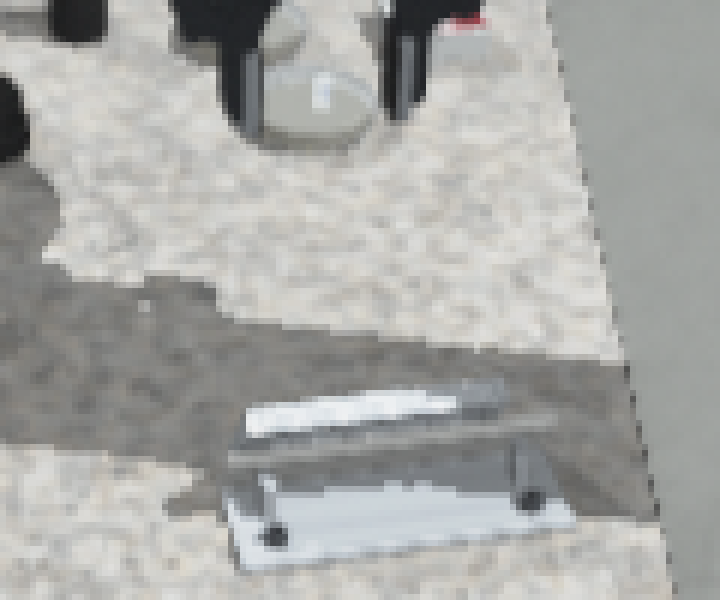

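The carrier stays leaning on the stop. Now I'll go over and behind it, then lower.

>>> play_rows --series '[{"xyz": [0.4,0,0],"delta_rot": [0,0,0],"jaw": 0.6},{"xyz": [0.8,0,0],"delta_rot": [0,0,0],"jaw": 0.6},{"xyz": [1,-0.02,0],"delta_rot": [0,0,0],"jaw": 0.6},{"xyz": [1,-0.02,0],"delta_rot": [0,0,0],"jaw": 0.6},{"xyz": [1,-0.02,0],"delta_rot": [0,0,0],"jaw": 0.6}]'

```text
t: 13.45
eef_pos: [0.4598, 0.1783, 0.0737]
ee_rot: [-0.0, 0.637, 0.771, -0.001]
ft_force: [-0.7, -0.7, -0.1]
finger_gap: 0.0511
```

>>> play_rows --series '[{"xyz": [0.07,0,0],"delta_rot": [0,0,0],"jaw": 0.6},{"xyz": [0.07,0,0.3],"delta_rot": [0,0,0],"jaw": 0.6},{"xyz": [0.07,0,0.55],"delta_rot": [0,0,0],"jaw": 0.6},{"xyz": [0.07,0,0.65],"delta_rot": [0,0,0],"jaw": 0.6},{"xyz": [0.07,0,0.65],"delta_rot": [0,0,0],"jaw": 0.6}]'

```text
t: 13.95
eef_pos: [0.4581, 0.1859, -0.0046]
ee_rot: [-0.001, 0.638, 0.77, -0.001]
ft_force: [-0.0, -0.1, -0.2]
finger_gap: 0.0511
```

```bash
python3 -c "
from h import *
plan((.047,-.01,-.001),(.0,-.01,.005),(-.015,-.01,.005))
c=ctrl.read_camera('side')
d=cv2.resize(c['image'][150:250,270:390,::-1],(720,600),interpolation=3)
cv2.imwrite('pics/i.png',d)"
```

```text
t 13.95 tcp [ 0.458  0.186 -0.005] stop frame [ 0.065 -0.007 -0.005] F [-0.009 -0.086 -0.164] gap 0.0511
rot shares [-0.006  0.    -0.002] tool x in stop 0.9999993738765015 -0.0010923785957441862
(0.047, -0.01, -0.001) -> [-0.153  0.027 -0.03 ]
(0.0, -0.01, 0.005) -> [-0.545  0.027 -0.08 ]
(-0.015, -0.01, 0.005) -> [-0.67   0.027 -0.08 ]
```

View pics/i.png

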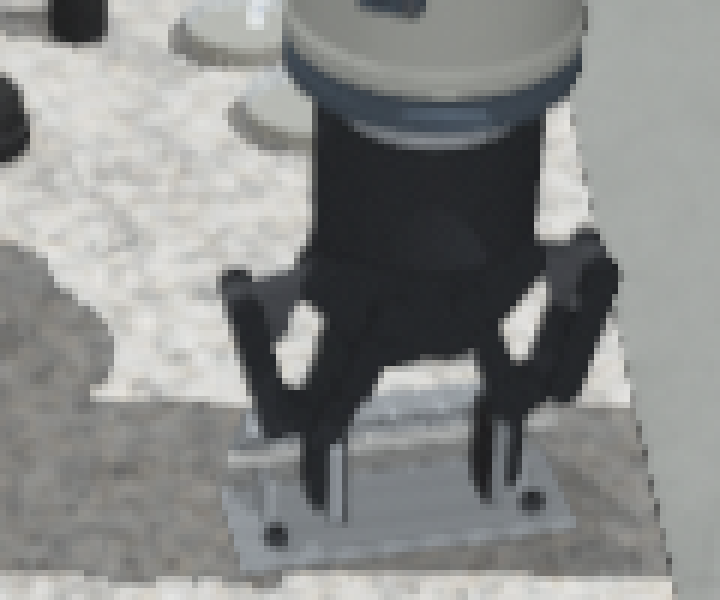

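The fingers are behind the raised edge with the tips just above crest height. I'll raise them slightly and push back.

>>> play_rows --series '[{"xyz": [-0.06,0.02,-0.04],"delta_rot": [0,0,0],"jaw": 0.6},{"xyz": [-0.12,0.02,-0.04],"delta_rot": [0,0,0],"jaw": 0.6},{"xyz": [-0.2,0.02,-0.05],"delta_rot": [0,0,0],"jaw": 0.6},{"xyz": [-0.3,0.02,-0.07],"delta_rot": [0,0,0],"jaw": 0.6},{"xyz": [-0.4,0.02,-0.09],"delta_rot": [0,0,0],"jaw": 0.6},{"xyz": [-0.5,0.02,-0.11],"delta_rot": [0,0,0],"jaw": 0.6},{"xyz": [-0.6,0.02,-0.11],"delta_rot": [0,0,0],"jaw": 0.6},{"xyz": [-0.7,0.02,-0.11],"delta_rot": [0,0,0],"jaw": 0.6},{"xyz": [-0.75,0.02,-0.11],"delta_rot": [0,0,0],"jaw": 0.6},{"xyz": [-0.75,0.02,-0.11],"delta_rot": [0,0,0],"jaw": 0.6}]'

```text
t: 15.0
eef_pos: [0.4783, 0.0978, 0.0097]
ee_rot: [-0.0, 0.638, 0.77, -0.0]
ft_force: [-0.1, 0.3, 0.6]
finger_gap: 0.0513
```

```bash
python3 -c "
from h import *
plan()
for n in ('side','top'):
  c=ctrl.read_camera(n);save(c,'j'+n)
  for b in ctrl.silhouettes(c,'slide_carrier'): print(n,b['p'],b['xy'],w2s(px2w(c,b['xy'],.01)),b['region'].sum())
"
```

```text
t 15.0 tcp [0.478 0.098 0.01 ] stop frame [-0.025 -0.01   0.01 ] F [-0.122  0.268  0.553] gap 0.0513
rot shares [-0.    -0.    -0.003] tool x in stop 0.9999991394167322 -0.0013119107959392053
side 0.89 [323.6, 215.2] [-0.035 -0.016  0.01 ] 767
side 0.62 [325.3, 274.3] [ 0.155 -0.055  0.01 ] 699
top 0.89 [240.4, 212.4] [ 0.152 -0.058  0.01 ] 553
```

Judging by the side network the carrier has fallen to about x = -35 mm. I'll lift the arm clear and look.

>>> play_rows --series '[{"xyz": [0,0,-0.4],"delta_rot": [0,0,0],"jaw": 0.6},{"xyz": [0,0,-0.8],"delta_rot": [0,0,0],"jaw": 0.6},{"xyz": [0,0,-1],"delta_rot": [0,0,0],"jaw": 0.6},{"xyz": [0.5,0.3,-1],"delta_rot": [0,0,0],"jaw": 0.6},{"xyz": [1,0.6,-1],"delta_rot": [0,0,0],"jaw": 0.6},{"xyz": [1,0.6,-1],"delta_rot": [0,0,0],"jaw": 0.6}]'

```text
t: 15.8
eef_pos: [0.5269, 0.2327, 0.1302]
ee_rot: [0.0, 0.637, 0.771, 0.001]
ft_force: [0.7, -0.8, -1.2]
finger_gap: 0.0516
```

>>> play_rows --series '[{"xyz": [0.5,-0.3,-0.3],"delta_rot": [0,0,0],"jaw": 0.6},{"xyz": [1,-0.6,-0.5],"delta_rot": [0,0,0],"jaw": 0.6},{"xyz": [1,-0.6,-0.5],"delta_rot": [0,0,0],"jaw": 0.6},{"xyz": [1,-0.6,-0.5],"delta_rot": [0,0,0],"jaw": 0.6}]'

```text
t: 16.2
eef_pos: [0.4303, 0.3385, 0.1918]
ee_rot: [-0.0, 0.636, 0.772, 0.001]
ft_force: [-0.4, -1.2, -0.9]
finger_gap: 0.0514
```

```bash
python3 -c "
from h import *
plan()
ims=[]
for n,(r,q) in (('side',((150,250),(270,390))),('top',((160,270),(270,402)))):
  c=ctrl.read_camera(n)
  for b in ctrl.silhouettes(c,'slide_carrier'):
    P=cv2.boxPoints(cv2.minAreaRect(cv2.findNonZero(b['region'].astype(np.uint8)))); W=[w2s(px2w(c,p,.01)) for p in P]
    print(n,round(b['p'],2),b['xy'],w2s(px2w(c,b['xy'],.01)), [np.linalg.norm(W[i]-W[i-1]).round(3) for i in (1,2)])
  for l in ('film_can_2','vial_1','objective_spare','petri_c','slip_box','forceps_a') if n=='top' else (): print(l,[np.round(b['xy']) for b in ctrl.boxes_of(c,l) if b['p']>.3])
  ims.append(cv2.resize(c['image'][r[0]:r[1],q[0]:q[1],::-1],(400,333),interpolation=3))
cv2.imwrite('pics/k.png',cv2.hconcat(ims))"
```

```text
t 16.2 tcp [0.43  0.338 0.192] stop frame [ 0.22  -0.008  0.192] F [-0.363 -1.175 -0.937] gap 0.0514
rot shares [ 0.004 -0.004  0.009] tool x in stop 0.9999877593694829 0.004558803178959999
side 0.94 [324.0, 275.8] [ 0.158 -0.058  0.01 ] [np.float64(0.053), np.float64(0.081)]
side 0.56 [327.1, 213.3] [-0.04  -0.006  0.01 ] [np.float64(0.112), np.float64(0.075)]
top 0.96 [239.8, 214.0] [ 0.154 -0.054  0.01 ] [np.float64(0.072), np.float64(0.046)]
top 0.68 [331.6, 216.5] [-0.056 -0.004  0.01 ] [np.float64(0.063), np.float64(0.101)]
film_can_2 [array([456., 164.]), array([197., 173.])]
vial_1 [array([201., 241.])]
objective_spare [array([408., 148.])]
petri_c [array([453., 200.])]
slip_box [array([454., 240.])]
forceps_a []
```

View pics/k.png

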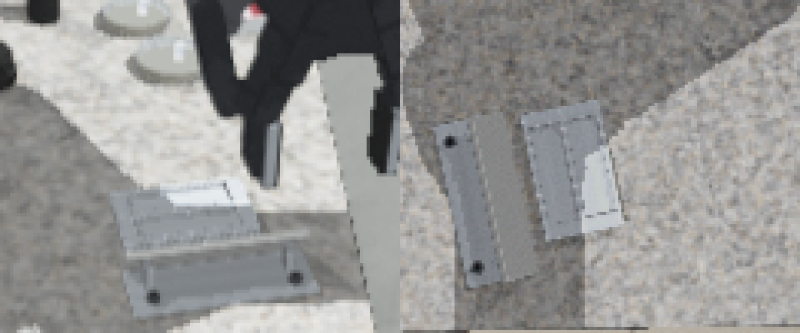

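The carrier lies flat with both recess outlines up, its footprint is about 63 x 101 mm, and it is about 50 mm in front of the toe. The other things are where they were. Handing in.

```bash
python3 -c "
from h import *
print(ctrl.get_obs()['t'],ctrl.close_job())"
```

```text
the job is handed in; nothing more can be done
16.7 None
```

The slide carrier is turned over: it lies flat in front of the stop with its recesses up, and I handed the job in at about 16.7 s. I pushed it square against the sloping stop with two spread fingertips until the force rose sharply (about 59 N at the wrist). After backing off, I checked that it stayed leaning. Then I reached over behind the crest and pushed the raised edge back until it fell.

**Final carrier check:** both recesses show in both pictures. The top camera puts its middle about 56 mm in front of the toe and the side camera about 40 mm, both inside the 20 to 200 mm range. Its footprint is 63 x 101 mm.

**Bystanders:** the white canister, vial, objective, slip box and one culture dish were within about 2 px (5 mm) of where they started. The network did not report the forceps in the last top picture, so I could not recheck them. I did not recheck the black canister separately; the arm never came near it.

**Disagreement:** the reported tool position was wrong for the fingertips. They touched the bench at a reported height of -42 mm, where the stated geometry allows about -13 mm at most. I took my heights from that touch instead.

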